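Check a pump-enclosure door frame for squareness

ROBOT

A 7-joint arm with a two-finger parallel gripper is mounted at the origin on the work surface. World frame = base frame: x ahead of the robot, y to its left, z up, the work surface at z = 0. Lengths are in m, angles in rad, forces in N, time in s.
With the tool pointing down it reaches from about 0.425 to 0.925 m from the base axis. Payload 6.8 kg.
Tool frame: the origin (TCP) lies midway between the tips of the shut fingers; the grasp point (between the pads) lies 19 mm behind it; y points along the fingers, z is the direction in which the jaws open and shut, and the axes are right-handed (so a half turn about y gives the same grasp; the last joint's range is limited). The gripper opens to 85 mm and grips with 20 to 120 N. Pads are 22 mm wide; open, the fingers measure 114 mm over their backs; the gripper's body (76 mm by 85 mm) begins 54 mm behind the grasp point. The pads swing forward as they close: fully open they stand 13 mm farther back than shut.
Start: joints at [-0.108, 0.477, 0.022, 1.555, -0.011, 1.109, -0.083], TCP at [0.675, 0, 0.231] pointing down, gripper open.
Joint ranges: [-2.96, 2.96], [-0.34, 2.1], [-1.41, 1.46], [0.24, 2.44], [-1.37, 4.51], [0.17, 1.92], [-2.96, 2.96]. Speed limits (rad/s): [2.39, 2.39, 3.14, 3.14, 3.14, 3.14, 3.14].

INTERFACE

Orientations are given as a unit quaternion [w, x, y, z].
In Python, from station import bot gives the robot as it stands. The module is installed in compiled form; this text tells all that it offers.
- The arm moves only by the shell command python3 -m crank 'ROWS' [FORCE]. ROWS is JSON, a list of rows, each an object with "linear": the shift along the tool's x, y, z in m, a list of three; "dr": the turn, a rotation vector about the tool's x, y, z in degrees, a list of three; "hand": the gripper command: -1 is shut, 1 is fully open, values between are in proportion. A call has 1 to 10 rows; each row is the pose to reach, as a shift and turn from the pose commanded when the call began, along the tool's axes at that moment; what a row does not reach only later rows make up. A row lasts 1/12 s, in which the tool goes at most 41.7 mm and 7.16 degrees, less where a joint would pass 70% of its speed; a pose out of reach is approached as far as the arm can. A call with a gripper value outside its range is refused whole. The fingers move at their own pace and stop on an object; FORCE is the grip in N (left out, the last holds). Time passes only in rows, so rows that repeat a pose let the fingers close. It gives the time, the measured TCP pose, the force and the opening at its end, in the units of the state.
- bot.get_obs(): the state, without advancing time (a new reading comes with each control period).
- bot.read_camera(name): name is "scene" or "side" or "wrist"; returns the picture (400x640x3 uint8, blue, green, red); there is no depth.
- bot.camera_params(name): a dict with "K" (3x3 intrinsics, pixels), "k1" (the pictures are not rectified: a ray, as slopes to the right and down, at radius r is drawn at 1 + k1 r^2 times it, then the intrinsics apply), "R" (3x3) and "t" (3): a world point X has camera coordinates R X + t; the wrist camera has in their place "hand_eye" (4x4, takes a point from camera to tool coordinates, whose origin is the TCP and whose axes are the tool frame's). Camera axes: x right, y down, z forward; pixel columns grow to the right and rows downward; lengths in m; the calibration is good to about 2 mm. A picture is of the moment at which its call begins: read the wrist's pose just before it. camera_params takes no time and is no camera call.
- bot.hand_in(): hands the job in, once; it reports no verdict.
Trained networks look in the newest picture that a camera, given by its name, has taken for a name from the list of things; names that differ only in an ending like _2 or _b are one class to them, and where a whole thing is asked for, a point or a joint stands for the part that bears it (a point fixed in the world has none). Each returns a list of dicts, best first, with "score" (0 to 1); they miss things now and then, are a little off and sometimes report something else, mostly with a low value. They report only what shows in the picture. A call takes as long as a camera call. They do not tell look-alikes from the thing itself.
- bot.search_frame(camera, target): "extent" ([left, top, right, bottom] in pixels, round what is visible of it).
- bot.cut_out(camera, target): "pixels" (400x640 bool, what is visible of it) and "extent" ([left, top, right, bottom] in pixels, round what is visible of it).
- bot.place_of(camera, target): "xy" ([column, row] in pixels: a listed point, or the origin of a listed thing).
The state is a dict: "t": time; "q": joint angles; "joint_vel": joint speeds; "joint_torque": joint torques, N m; "eef_pos": TCP position; "tool_rot": TCP orientation; "contact_force": force on the tool from outside, world axes, zero at the start; "torque": the same for the moment, N m; "gripper_width": opening from 0.0 (shut) to 1.0 (fully open).
Only numpy, scipy, OpenCV 4.12 (cv2) and the standard library are available. Lean on these libraries where they do the work, as an engineer would, in place of code of your own. Each camera call takes 0.05 s, during which the arm holds its last target. There are 200 camera calls.

TASK

Check the aluminium door frame for squareness with the spring-loaded sliding rule: pinch the rule short, set it flat down on the board inside the frame and let go so that it springs open corner to corner, first from the near left corner to the far right one, then from the near right to the far left, and compare the two lengths. Leave the rule sitting in the second diagonal and press the round black cap beside the near corner of the longer diagonal fully down; leave the other cap up (if the diagonals agree within 2 mm, press either one, but only one). Do not push the frame out of its shape or disturb the white bottle, jar and beaker around it.

Things in the scene. Friction and masses are not known exactly. Their poses are not given: they have to be found in the camera images.
- frame: Fixed grey board (x -105..95, y -130..130 mm, 6 mm thick) with a frame of four pinned aluminium rails, 20 mm wide, tops 26 mm above the table. Opening 120 (x) x 160 mm (y), floor = board top. Origin: board underside at the opening's centre; x away from the robot, y left, yaw up to 0.25 rad. Far rail may be shifted up to 10 mm along y (sides lean); about 30 N moves it.
- near_left (a point): Where the centre of a rule nib comes to sit in the near left corner of the opening (5 mm from both rails), on the board's top. At (-55, +75, 6) mm in the frame's axes.
- near_right (a point): The same for the near right corner, at (-55, -75, 6) mm in the frame's axes.
- far_left (a point): The same for the far left corner, at (+55, +75 + shift, 6) mm in the frame's axes; moves with the far rail.
- far_right (a point): The same for the far right corner, at (+55, -75 + shift, 6) mm in the frame's axes; moves with the far rail.
- cap_left_top (a point): Centre of the top of the round black cap (36 mm across) on the grey 34 mm block outside the near left corner, at (-80, +100) mm in the frame's axes; top 48 mm above the table when up, 38 mm when fully down.
- cap_right_top (a point): The same for the cap outside the near right corner, at (-80, -100) mm in the frame's axes.
- cap_left (a joint): How far the left cap is pressed down: 0 up, 0.010 m fully down. It needs 6 N (a little more when quick) and stays where it is left.
- cap_right (a joint): How far the right cap is pressed down: the same.
- stand: White sloping stand, fixed, 230 mm wide (y), on which the rule lies at the start against a lip, its length along the stand's y. The deck rises away from the robot (along x) at 32 degrees; yaw up to 0.25 rad. Origin on the table under the deck's centre, whose top is 45 mm above the table.
- rule: Sliding rule, 0.24 kg: bar along its y, 20 mm wide (x), 10 high, an upright round nib (radius 5, 14 high) at each end, two black grip plates 20 wide (x), 8 thick (y), from 10 to 50 mm above the underside. Origin on the underside; z its upward normal (leans 32 degrees to the robot on the stand). Fixed half: nib centre y -80, plate centre -8 mm. Sliding half: nib +80 + joint, plate +8 + joint.
- rule_slide (a joint): How far the rule is sprung open: 0 shut (160 mm between nib centres, 24 mm over the plates) to 0.040 m (200 mm; 64 mm over the plates). The reading: nib distance = 160 mm + joint. A spring opens it (5 N when shut, 2 N when open); pinching the plates together along y shuts it. Middle between the plates, and between the nibs: y = joint / 2 in the rule's axes.
- nib_fixed (a point): Foot of the nib on the fixed half, on its axis, at the level of the rule's underside.
- nib_sliding (a point): Foot of the nib on the sliding half, the same.
- sample_bottle: Bystander: white bottle with a blue cap, 56 mm across, 120 mm high, on the table beyond the frame. Origin under its base.
- jar: Bystander: low glass jar, 56 mm across, 75 mm high, on the table beyond the stand. Origin under its base.
- beaker: Bystander: open glass beaker, 70 mm across, 90 mm high, at the back. Origin under its base.
Mind the look-alikes: they are no part of the job. What is meant by the rule is not blue or turquoise, and is the larger of those in its own colour.

How it is judged:
By the outcome, as a careful person would: the job done as asked, in the order asked, and still so for the second after the job is handed in, with the robot touching nothing.
It also fails if it takes over 59 s, if anything falls off the work surface, if the arm or the gripper's body presses on something with over 40 N, if the wrist force passes 120 N, or if a joint passes its speed limit or range.

## Working session

There is one attempt and no reset: what is moved stays moved. The work goes in short steps, Python scripts to look and compute and a shell command to move; the robot and the scene stay as the last step left them, time stands still between calls to the robot, and variables do not carry over. Pictures are saved under pics/ and viewed, about 8 in all and at most 12, crops included, and the job is handed in when it is done.

```bash
mkdir -p pics
cat > h.py <<'E'
import numpy as np, cv2, json
from station import bot
from scipy.spatial.transform import Rotation as Ro
def rot(q): return Ro.from_quat([q[1],q[2],q[3],q[0]])
def cam(name, obs=None):
    p=bot.camera_params(name); K=np.array(p['K']);k1=p['k1']
    if 'hand_eye' in p:
        o=obs or bot.get_obs(); H=np.array(p['hand_eye']); T=np.eye(4);T[:3,:3]=rot(o['tool_rot']).as_matrix();T[:3,3]=o['eef_pos']
        M=np.linalg.inv(T@H); R,t=M[:3,:3],M[:3,3]
    else: R,t=np.array(p['R']),np.array(p['t'])
    return K,k1,R,t.reshape(3)
def proj(c,X):
    K,k1,R,t=c; x=np.atleast_2d(X)@R.T+t; s=x[:,:2]/x[:,2:]; s=s*(1+k1*(s**2).sum(1,keepdims=True))
    return s@K[:2,:2].T+K[:2,2]
def ray(c,uv):
    K,k1,R,t=c; d=np.linalg.solve(K[:2,:2],np.array(uv,float)-K[:2,2]); s=d.copy()
    for _ in range(20): s=d/(1+k1*(s@s))
    v=R.T@np.array([s[0],s[1],1]); return -R.T@t, v/np.linalg.norm(v)
def onz(c,uv,z):
    o,v=ray(c,uv); return o+v*(z-o[2])/v[2]
E
python3 - <<'E'
from h import *
o=bot.get_obs(); print({k:np.round(v,4).tolist() for k,v in o.items()})
for n in ['scene','side','wrist']:
    im=bot.read_camera(n); cv2.imwrite(f'pics/{n}0.png',im)
    c=cam(n,o); print(n,-c[2].T@c[3])
    for t in ['frame','near_left','near_right','far_left','far_right','cap_left_top','cap_right_top','stand','rule','nib_fixed','nib_sliding','sample_bottle','jar','beaker']:
        r=bot.place_of(n,t)
        z={'near_left':.006,'near_right':.006,'far_left':.006,'far_right':.006,'cap_left_top':.048,'cap_right_top':.048,'rule':.05,'nib_fixed':.05,'nib_sliding':.05}.get(t,0)
        print(t,[(round(d['score'],2),np.round(d['xy']).tolist(),np.round(onz(c,d['xy'],z)[:2],3).tolist()) for d in r[:3]])
print(bot.get_obs()['t'])
E
```

```text
{'t': 0.0, 'q': [-0.1081, 0.4778, 0.0223, 1.5564, -0.0115, 1.1093, -0.0831], 'joint_vel': [0.0001, -0.0001, 0.0006, 0.0011, -0.0005, 0.0006, -0.0021], 'joint_torque': [-0.0005, -59.6444, 1.6077, -28.1195, 0.0124, 0.0094, 0.0], 'eef_pos': [0.6744, -0.0, 0.2303], 'tool_rot': [-0.4995, 0.5005, -0.5004, 0.4996], 'contact_force': [0.5159, -0.1925, 0.7878], 'torque': [-0.0345, -0.0306, -0.0024], 'gripper_width': 0.9996}
scene [ 1.08621909 -0.39430107  0.82147328]
frame [(0.7, [213.0, 263.0], [0.581, -0.207])]
near_left [(0.65, [354.0, 266.0], [0.81, 0.011]), (0.64, [220.0, 229.0], [0.521, -0.14]), (0.4, [252.0, 258.0], [0.635, -0.139])]
near_right [(0.64, [168.0, 275.0], [0.541, -0.296])]
far_left [(0.71, [363.0, 149.0], [0.576, 0.307]), (0.62, [255.0, 259.0], [0.641, -0.134])]
far_right [(0.73, [198.0, 306.0], [0.646, -0.292])]
cap_left_top [(0.46, [219.0, 208.0], [0.499, -0.119])]
cap_right_top [(0.81, [147.0, 265.0], [0.517, -0.321])]
stand [(0.61, [337.0, 179.0], [0.599, 0.177])]
rule [(0.89, [418.0, 152.0], [0.713, 0.365]), (0.86, [330.0, 170.0], [0.596, 0.152]), (0.55, [279.0, 158.0]
[... 1553 characters left out ...]
90441 0.0672123  0.37246609]
frame [(0.62, [260.0, 317.0], [0.587, -0.204])]
near_left []
near_right []
far_left [(0.98, [296.0, 277.0], [0.64, -0.138]), (0.66, [174.0, 277.0], [0.478, -0.139])]
far_right []
cap_left_top [(0.68, [176.0, 274.0], [0.503, -0.112])]
cap_right_top []
stand [(0.94, [246.0, 12.0], [0.592, 0.174])]
rule [(0.68, [112.0, 68.0], [0.468, 0.113]), (0.66, [235.0, 20.0], [0.593, 0.154])]
nib_fixed [(0.94, [229.0, 105.0], [0.581, 0.077]), (0.91, [92.0, 109.0], [0.44, 0.074])]
nib_sliding [(0.79, [140.0, 30.0], [0.5, 0.147])]
sample_bottle [(0.73, [369.0, 271.0], [0.736, -0.133])]
jar [(0.56, [365.0, 32.0], [0.72, 0.155])]
beaker [(0.82, [433.0, 162.0], [0.808, 0.011])]
2.25
```

View pics/scene0.png

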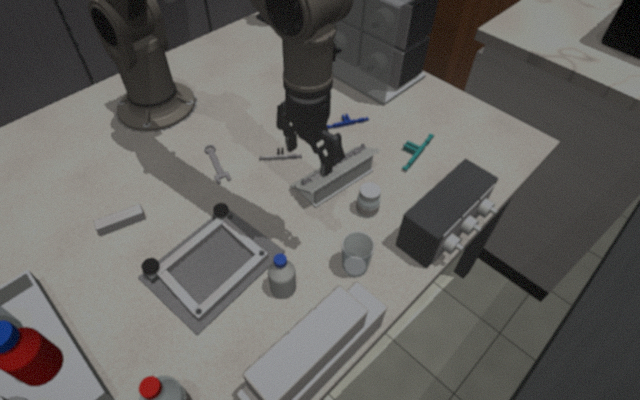

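View pics/side0.png

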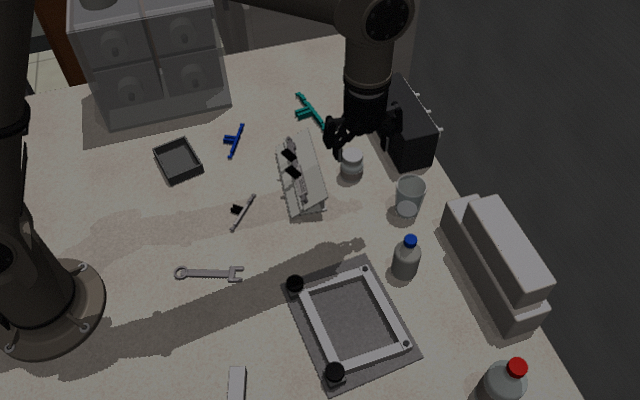

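Run:
```python
from h import *
o=bot.get_obs(); print(rot(o['tool_rot']).as_matrix().round(3)); p=bot.camera_params('wrist'); print(np.round(p['hand_eye'],3),p['K'],p['k1'])
# triangulate points from scene+side+wrist
C={n:cam(n,o) for n in ['scene','side','wrist']}
def tri(obs):
    A=np.zeros((3,3));b=np.zeros(3)
    for n,uv in obs:
        c,v=ray(C[n],uv);P=np.eye(3)-np.outer(v,v);A+=P;b+=P@c
    X=np.linalg.solve(A,b); return X.round(4),[np.round(proj(C[n],X)[0]-uv,1).tolist() for n,uv in obs]
print('nf',tri([('scene',(305,186)),('side',(305,204)),('wrist',(229,105))]))
print('ns',tri([('scene',(360,151)),('side',(290,140))]))
print('rule',tri([('scene',(330,170)),('side',(300,175)),('wrist',(235,20))]))
print('stand',tri([('scene',(337,179)),('side',(296,182)),('wrist',(246,12))]))
```

```text
[[-0.  0.  1.]
 [-1. -0. -0.]
 [ 0. -1.  0.]]
[[-0.     0.965  0.262 -0.067]
 [ 0.001 -0.262  0.965 -0.142]
 [ 1.     0.    -0.001  0.   ]
 [ 0.     0.     0.     1.   ]] [[312.56068577   0.         322.19213602]
 [  0.         312.56068577 198.90760675]
 [  0.           0.           1.        ]] -0.03774871255965291
nf (array([0.58  , 0.0774, 0.0336]), [[-1.0, 0.2], [-0.6, -0.7], [2.5, -0.5]])
ns (array([0.6003, 0.265 , 0.0476]), [[0.8, -1.6], [0.7, 1.8]])
rule (array([0.5922, 0.1557, 0.0433]), [[-0.3, 0.0], [-0.2, -0.1], [1.0, -0.2]])
stand (array([ 0.5903,  0.183 , -0.0134]), [[-1.5, 0.1], [0.9, 0.3], [0.4, -4.1]])
```

Run:
```python
from h import *
im=cv2.imread('pics/side0.png')[110:230,250:370]
im2=cv2.imread('pics/scene0.png')[120:220,270:400]
w=cv2.imread('pics/wrist0.png')
a=cv2.resize(im,(360,360),interpolation=3);b=cv2.resize(im2,(400,308),interpolation=3);b=cv2.copyMakeBorder(b,0,52,0,0,0)
cv2.imwrite('pics/c1.png',np.hstack([a,b]))
cv2.imwrite('pics/c2.png',w)
```

```text
(no output)
```

View pics/c2.png

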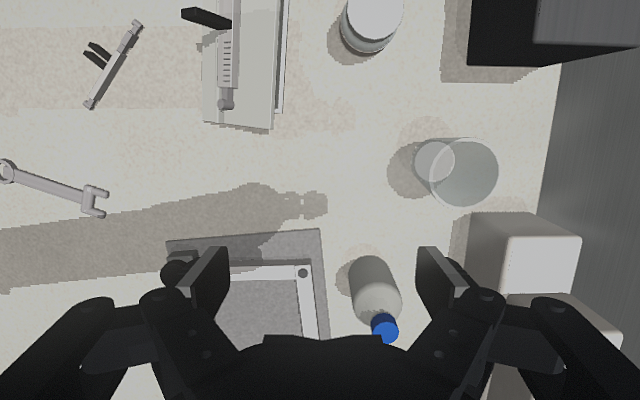

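```bash
cat >> h.py <<'E'
def toolR(yaw,tilt=0):
    "jaws (tool z) along rule y at yaw; approach tilted away from the robot"
    c,s=np.cos(tilt),np.sin(tilt)
    return Ro.from_euler('z',yaw).as_matrix()@np.array([[c,s,0],[0,0,1],[s,-c,0]])
def goal(p,R):
    o=bot.get_obs(); R0=rot(o['tool_rot']).as_matrix()
    lin=R0.T@(np.array(p)-o['eef_pos']); dr=np.degrees(Ro.from_matrix(R0.T@R).as_rotvec())
    print('linear',lin.round(4).tolist(),'dr',dr.round(2).tolist(),'|',np.linalg.norm(lin).round(3),np.linalg.norm(dr).round(1),'t',o['t'])
E
python3 - <<'E'
from h import *
R=toolR(-.107,np.radians(32)); n=-R[:,1]; print(n)
goal(np.array([.592,.175,.040])+n*.09,R)
E
```

```text
[-0.52688863  0.05659323  0.8480481 ]
linear [-0.1801, 0.115, -0.1305] dr [23.37, -81.51, -26.02] | 0.25 88.7 t 2.25
```

```bash
python3 -m crank '[{"linear":[-0.18,0.03,-0.13],"dr":[17.5,-61.1,-19.5],"hand":1},{"linear":[-0.18,0.03,-0.13],"dr":[17.5,-61.1,-19.5],"hand":1},{"linear":[-0.18,0.03,-0.13],"dr":[17.5,-61.1,-19.5],"hand":1},{"linear":[-0.18,0.03,-0.13],"dr":[17.5,-61.1,-19.5],"hand":1},{"linear":[-0.18,0.03,-0.13],"dr":[17.5,-61.1,-19.5],"hand":1},{"linear":[-0.18,0.03,-0.13],"dr":[17.5,-61.1,-19.5],"hand":1},{"linear":[-0.18,0.03,-0.13],"dr":[17.5,-61.1,-19.5],"hand":1},{"linear":[-0.18,0.03,-0.13],"dr":[17.5,-61.1,-19.5],"hand":1},{"linear":[-0.18,0.03,-0.13],"dr":[17.5,-61.1,-19.5],"hand":1},{"linear":[-0.18,0.03,-0.13],"dr":[17.5,-61.1,-19.5],"hand":1}]'
python3 - <<'E'
from h import *
R=toolR(-.107,np.radians(32)); n=-R[:,1]
goal(np.array([.592,.175,.040])+n*.09,R)
E
```

```text
t: 3.08
eef_pos: [0.5437, 0.1802, 0.2009]
tool_rot: [-0.662, 0.679, -0.011, 0.317]
contact_force: [-0.1, -0.3, -0.5]
gripper_width: 1.004
linear [-0.0344, 0.0771, -0.0063] dr [5.79, -20.04, -6.5] | 0.085 21.8 t 3.0833
```

```bash
python3 -m crank '[{"linear":[-0.034,0.077,-0.006],"dr":[5.8,-20,-6.5],"hand":1},{"linear":[-0.034,0.077,-0.006],"dr":[5.8,-20,-6.5],"hand":1},{"linear":[-0.034,0.077,-0.006],"dr":[5.8,-20,-6.5],"hand":1},{"linear":[-0.034,0.077,-0.006],"dr":[5.8,-20,-6.5],"hand":1},{"linear":[-0.034,0.077,-0.006],"dr":[5.8,-20,-6.5],"hand":1}]'
python3 - <<'E'
from h import *
o=bot.get_obs(); im=bot.read_camera('wrist'); cv2.imwrite('pics/w1.png',im); c=cam('wrist',o)
R=toolR(-.107,np.radians(32)); print(rot(o['tool_rot']).as_matrix().round(3),R.round(3))
for t in ['rule','nib_fixed','nib_sliding','stand']:
    print(t,[(round(d['score'],2),np.round(d['xy'],1).tolist()) for d in bot.place_of('wrist',t)[:3]])
E
```

```text
t: 3.5
eef_pos: [0.5449, 0.1786, 0.1149]
tool_rot: [-0.668, 0.69, 0.155, 0.232]
contact_force: [-0.3, -0.6, 0.4]
gripper_width: 0.997
[[ 0.844  0.524  0.113]
 [-0.096 -0.061  0.994]
 [ 0.528 -0.85  -0.001]] [[ 0.843  0.527  0.107]
 [-0.091 -0.057  0.994]
 [ 0.53  -0.848  0.   ]]
rule [(0.79, [558.1, 235.8]), (0.61, [298.8, 210.0]), (0.25, [319.4, 169.6])]
nib_fixed [(0.79, [193.7, 207.3]), (0.56, [479.4, 244.9])]
nib_sliding [(0.9, [276.3, 35.6]), (0.71, [456.5, 205.0])]
stand [(0.83, [320.5, 167.9]), (0.51, [298.6, 209.2]), (0.48, [39.2, 229.8])]
```

View pics/w1.png

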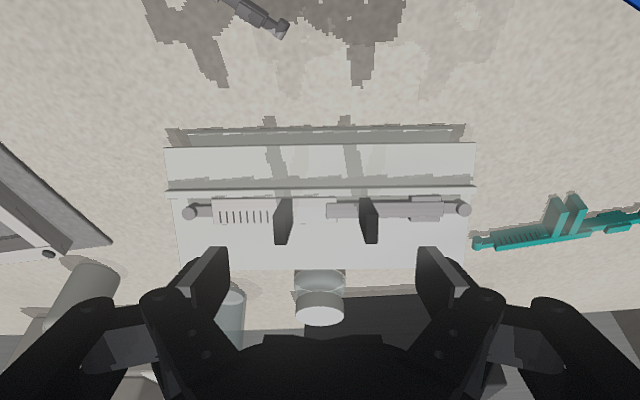

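Run:
```python
from h import *
o=bot.get_obs(); p=bot.camera_params('wrist');H=np.array(p['hand_eye']);K=np.array(p['K']);k1=p['k1']
from scipy.optimize import least_squares
def cp(uv):
    d=np.linalg.solve(K[:2,:2],np.array(uv)-K[:2,2]);s=d.copy()
    for _ in range(20): s=d/(1+k1*(s@s))
    return np.array([*s,1])
for a,b in [((190,211),(463,210)),((193.7,207.3),(456.5,205))]:
    A,B=cp(a),cp(b); d=.2/np.linalg.norm(A-B)
    for v in (A,B,(A+B)/2): print((H[:3,:3]@(v*d)+H[:3,3]).round(4), 'world',(rot(o['tool_rot']).as_matrix()@(H[:3,:3]@(v*d)+H[:3,3])+o['eef_pos']).round(4))
```

```text
[ 0.0016  0.0749 -0.0958] world [0.5774 0.0812 0.055 ]
[0.0008 0.0752 0.1042] world [0.6001 0.2799 0.0554]
[0.0012 0.075  0.0042] world [0.5887 0.1805 0.0552]
[ 0.0015  0.0842 -0.0967] world [0.5821 0.0797 0.0471]
[-0.0002  0.0847  0.1033] world [0.6041 0.2785 0.0468]
[0.0007 0.0845 0.0033] world [0.5931 0.1791 0.047 ]
```

```bash
python3 -m crank '[{"linear":[0.001,0.04,0.004],"dr":[0,0,0],"hand":1},{"linear":[0.001,0.06,0.004],"dr":[0,0,0],"hand":1},{"linear":[0.001,0.072,0.004],"dr":[0,0,0],"hand":1},{"linear":[0.001,0.072,0.004],"dr":[0,0,0],"hand":1},{"linear":[0.001,0.072,0.004],"dr":[0,0,0],"hand":-1},{"linear":[0.001,0.072,0.004],"dr":[0,0,0],"hand":-1},{"linear":[0.001,0.072,0.004],"dr":[0,0,0],"hand":-1},{"linear":[0.001,0.072,0.004],"dr":[0,0,0],"hand":-1},{"linear":[0.001,0.072,0.004],"dr":[0,0,0],"hand":-1},{"linear":[0.001,0.072,0.004],"dr":[0,0,0],"hand":-1}]' 50
python3 -m crank '[{"linear":[0,0,0],"dr":[0,0,0],"hand":-1},{"linear":[0,0,0],"dr":[0,0,0],"hand":-1},{"linear":[0,0,0],"dr":[0,0,0],"hand":-1},{"linear":[0,0,0],"dr":[0,0,0],"hand":-1}]'
```

```text
t: 4.58
eef_pos: [0.5852, 0.1783, 0.0585]
tool_rot: [-0.668, 0.689, 0.156, 0.235]
contact_force: [-9.5, -5.3, 13.7]
gripper_width: 0.265
t: 4.92
eef_pos: [0.5852, 0.1783, 0.0585]
tool_rot: [-0.668, 0.689, 0.156, 0.235]
contact_force: [-9.8, -5.6, 14.4]
gripper_width: 0.273
```

```bash
python3 -m crank '[{"linear":[0,-0.01,0],"dr":[0,0,0],"hand":-1},{"linear":[0,-0.03,0],"dr":[0,0,0],"hand":-1},{"linear":[0,-0.06,0],"dr":[0,0,0],"hand":-1},{"linear":[0,-0.09,0],"dr":[0,0,0],"hand":-1},{"linear":[0,-0.11,0],"dr":[0,0,0],"hand":-1},{"linear":[0,-0.11,0],"dr":[0,0,0],"hand":-1},{"linear":[0,-0.11,0],"dr":[0,0,0],"hand":-1}]'
python3 - <<'E'
from h import *
o=bot.get_obs(); im=bot.read_camera('wrist'); cv2.imwrite('pics/w2.png',im)
for t in ['rule','nib_fixed','nib_sliding']:
    print(t,[(round(d['score'],2),np.round(d['xy'],1).tolist()) for d in bot.place_of('wrist',t)[:3]])
R=toolR(.085,0); goal([.587,-.207,.19],R)
E
```

```text
t: 5.5
eef_pos: [0.5275, 0.187, 0.1513]
tool_rot: [-0.669, 0.688, 0.156, 0.234]
contact_force: [-0.1, -0.0, -3.3]
gripper_width: 0.263
rule [(0.97, [529.5, 219.0]), (0.6, [559.4, 15.7]), (0.55, [322.6, 236.1])]
nib_fixed [(0.87, [176.1, 235.3]), (0.63, [455.3, 229.5])]
nib_sliding [(0.93, [616.8, 44.7]), (0.73, [470.0, 234.9]), (0.71, [596.6, 203.6])]
linear [0.1103, 0.0194, -0.3832] dr [3.11, -11.15, 31.81] | 0.399 33.9 t 5.7
```

View pics/w2.png

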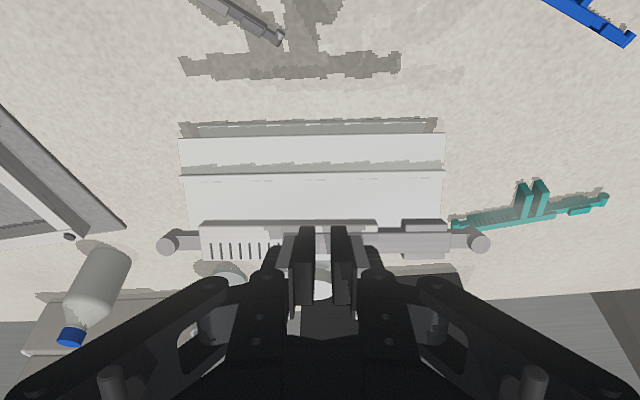

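Run:
```python
from h import *
goal([.66,-.21,.23],toolR(.085,0))
p=bot.camera_params('wrist');H=np.array(p['hand_eye']);K=np.array(p['K']);k1=p['k1']
def cp(uv):
    d=np.linalg.solve(K[:2,:2],np.array(uv)-K[:2,2]);s=d.copy()
    for _ in range(20): s=d/(1+k1*(s@s))
    return np.array([*s,1])
A,B=cp((168,245)),cp((478,243)); d=.16/np.linalg.norm(A-B)
for v in (A,B,(A+B)/2): print((H[:3,:3]@(v*d)+H[:3,3]).round(4))
```

```text
linear [0.1933, 0.024, -0.3778] dr [3.11, -11.15, 31.81] | 0.425 33.9 t 5.7
[-0.0017  0.0058 -0.0785]
[-0.0027  0.0061  0.0815]
[-0.0022  0.0059  0.0015]
```

```bash
python3 -m crank '[{"linear":[0.02,-0.03,-0.03],"dr":[0,0,3],"hand":-1},{"linear":[0.19,0.02,-0.37],"dr":[3.1,-11.2,31.8],"hand":-1},{"linear":[0.19,0.02,-0.37],"dr":[3.1,-11.2,31.8],"hand":-1},{"linear":[0.19,0.02,-0.37],"dr":[3.1,-11.2,31.8],"hand":-1},{"linear":[0.19,0.02,-0.37],"dr":[3.1,-11.2,31.8],"hand":-1},{"linear":[0.19,0.02,-0.37],"dr":[3.1,-11.2,31.8],"hand":-1},{"linear":[0.19,0.02,-0.37],"dr":[3.1,-11.2,31.8],"hand":-1},{"linear":[0.19,0.02,-0.37],"dr":[3.1,-11.2,31.8],"hand":-1},{"linear":[0.19,0.02,-0.37],"dr":[3.1,-11.2,31.8],"hand":-1},{"linear":[0.19,0.02,-0.37],"dr":[3.1,-11.2,31.8],"hand":-1}]'
python3 -m crank '[{"linear":[0,0,-0.015],"dr":[0,0,0],"hand":-1},{"linear":[0,0,-0.015],"dr":[0,0,0],"hand":-1},{"linear":[0,0,-0.015],"dr":[0,0,0],"hand":-1}]'
python3 - <<'E'
from h import *
o=bot.get_obs(); im=bot.read_camera('wrist'); cv2.imwrite('pics/w3.png',im);c=cam('wrist',o)
print(o['eef_pos'],rot(o['tool_rot']).as_matrix().round(3))
for t,z in [('near_left',.006),('near_right',.006),('far_left',.006),('far_right',.006),('cap_left_top',.048),('cap_right_top',.048),('frame',0)]:
    print(t,[(round(d['score'],2),np.round(d['xy'],1).tolist(),onz(c,d['xy'],z).round(4)[:2].tolist()) for d in bot.place_of('wrist',t)[:2]])
E
```

```text
t: 6.53
eef_pos: [0.602, -0.0428, 0.1994]
tool_rot: [0.708, -0.705, -0.031, 0.033]
contact_force: [2.0, -0.0, -2.8]
gripper_width: 0.264
t: 6.78
eef_pos: [0.6021, -0.0594, 0.1982]
tool_rot: [-0.706, 0.707, 0.028, -0.029]
contact_force: [-0.5, -0.0, -2.5]
gripper_width: 0.263
[ 0.60209933 -0.05943487  0.19818085] [[ 0.997 -0.001 -0.082]
 [ 0.082 -0.     0.997]
 [-0.001 -1.    -0.   ]]
near_left [(0.69, [251.7, 100.8], [0.5281, -0.1372])]
near_right [(0.68, [109.7, 101.6], [0.5396, -0.2862])]
far_left [(0.88, [252.0, 203.3], [0.6377, -0.134])]
far_right [(0.77, [116.8, 201.4], [0.6481, -0.2875])]
cap_left_top [(0.85, [267.0, 64.8], [0.4978, -0.1155])]
cap_right_top [(0.94, [46.4, 71.6], [0.5165, -0.3159]), (0.45, [250.3, 278.7], [0.7072, -0.1252])]
frame [(0.57, [187.7, 152.5], [0.5875, -0.2072])]
```

View pics/w3.png

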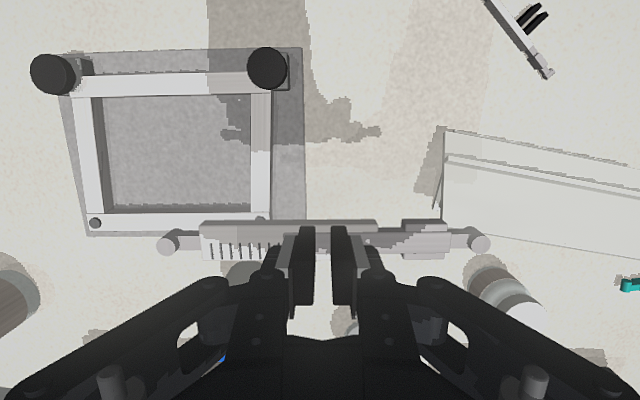

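Run:
```python
from h import *
from scipy.optimize import least_squares
F={'nl':(-55,75,0),'nr':(-55,-75,0),'fl':(55,75,1),'fr':(55,-75,1),'cl':(-80,100,0),'cr':(-80,-100,0),'o':(0,0,0)}
O=[('nl',.5281,-.1372,2),('nr',.5396,-.2862,2),('fl',.6377,-.134,2),('fr',.6481,-.2875,2),('cl',.4978,-.1155,2),('cr',.5165,-.3159,2),('o',.5875,-.2072,1),
('nl',.521,-.14,.7),('nl',.531,-.138,1),('nr',.541,-.296,.7),('nr',.545,-.2885,1),('fl',.641,-.134,.7),('fl',.642,-.139,1),('fr',.646,-.292,.7),('fr',.65,-.299,1),('cl',.499,-.119,.7),('cl',.499,-.125,1),('cr',.517,-.321,1),('o',.581,-.207,.7),('o',.585,-.213,.7)]
def f(p,w=1):
    r=[]
    for k,x,y,ww in O:
        a,b,s=F[k];b=b+s*p[3];c,d=np.cos(p[2]),np.sin(p[2])
        r+=[ww*(p[0]+c*a-d*b-x*1e3),ww*(p[1]+d*a+c*b-y*1e3)]
    return r
s=least_squares(f,[587,-207,.08,0],loss='soft_l1',f_scale=4);p=s.x;print(p.round(3),np.round(f(p),0))
# image overlay
o=bot.get_obs();c=cam('wrist',o)
def L(P,z):
    a=np.array(P,float);cc,d=np.cos(p[2]),np.sin(p[2]);return np.c_[p[0]+cc*a[:,0]-d*a[:,1],p[1]+d*a[:,0]+cc*a[:,1],np.full(len(a),z)]/1e3
im=cv2.imread('pics/w3.png');S=p[3]
for P,z,col in [([(-60,80),(-60,-80),(60,-80+S),(60,80+S)],26,(0,0,255)),([(-60,80),(-60,-80),(60,-80+S),(60,80+S)],6,(0,255,0)),([(-105,130),(-105,-130),(95,-130),(95,130)],6,(255,0,0))]:
    cv2.polylines(im,[(proj(c,L(P,z))*8).round().astype(int)],True,col,1,cv2.LINE_AA,3)
cv2.imwrite('pics/ov3.png',cv2.resize(im[30:250,20:320],(800,587),interpolation=3))
```

```text
[ 5.87939e+02 -2.08942e+02  8.30000e-02 -8.00800e+00] [-2. -3. -1. -4. -1. -7.  3.  1.  4. -1.  0.  1.  0. -2.  4.  1. -4. -1.
 -1.  5. -6.  0. -3. -3. -5.  1.  3.  3. -0. 12.  1.  2.  1.  9. -0.  6.
  5. -1.  2.  3.]
```

View pics/ov3.png

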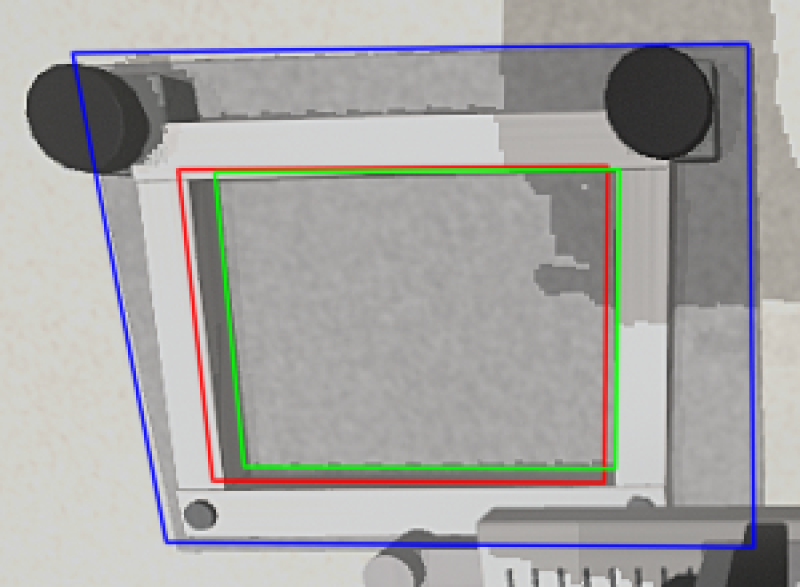

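```bash
cat >> h.py <<'E'
FX,FY,FA,S=.589,-.2065,.09,-.007
def F2W(a,b): c,s=np.cos(FA),np.sin(FA); return np.array([FX+c*a-s*b,FY+s*a+c*b])
def diag(k,z,off=(-.0022,.0015)):
    yaw=FA+(np.arctan2(.11,.15-S) if k==1 else -np.arctan2(.11,.15+S))
    R=toolR(yaw); m=F2W(0,S/2); p=np.array([*m,z])-R@np.array([off[0],0,off[1]]); goal(p,R)
E
python3 -c "
from h import *
diag(1,.10)"
```

```text
linear [-0.0238, 0.1, -0.1526] dr [-0.0, -35.14, 0.09] | 0.184 35.1 t 7.1833
```

```bash
python3 -m crank '[{"linear":[-0.024,0.05,-0.153],"dr":[0,-35.1,0],"hand":-1},{"linear":[-0.024,0.05,-0.153],"dr":[0,-35.1,0],"hand":-1},{"linear":[-0.024,0.05,-0.153],"dr":[0,-35.1,0],"hand":-1},{"linear":[-0.024,0.05,-0.153],"dr":[0,-35.1,0],"hand":-1},{"linear":[-0.024,0.1,-0.153],"dr":[0,-35.1,0],"hand":-1},{"linear":[-0.024,0.1,-0.153],"dr":[0,-35.1,0],"hand":-1},{"linear":[-0.024,0.1,-0.153],"dr":[0,-35.1,0],"hand":-1},{"linear":[-0.024,0.1,-0.153],"dr":[0,-35.1,0],"hand":-1},{"linear":[-0.024,0.1,-0.153],"dr":[0,-35.1,0],"hand":-1}]'
python3 - <<'E'
from h import *
diag(1,.03)
o=bot.get_obs(); im=bot.read_camera('wrist'); cv2.imwrite('pics/w4.png',im);c=cam('wrist',o)
for t,z in [('near_left',.006),('near_right',.006),('far_left',.006),('far_right',.006),('cap_left_top',.048),('cap_right_top',.048)]:
    print(t,[(round(d['score'],2),np.round(d['xy'],1).tolist(),onz(c,d['xy'],z).round(4)[:2].tolist()) for d in bot.place_of('wrist',t)[:2]])
for a,b in [(-.055,.075),(-.055,-.075),(.055,.075+S),(.055,-.075+S)]: print(F2W(a,b).round(4))
# footprint of the rule's nibs once lowered straight down onto the floor, and the opening
def pt(im,P,col): cv2.polylines(im,[(proj(c,np.array(P))*8).round().astype(int)],True,col,1,cv2.LINE_AA,3)
for z,col in [(.026,(0,0,255)),(.006,(0,255,0))]: pt(im,[[*F2W(a,b),z] for a,b in [(-.06,.08),(-.06,-.08),(.06,-.08+S),(.06,.08+S)]],col)
R0=rot(o['tool_rot']).as_matrix();th=np.linspace(0,6.28,16)
for s in(-1,1):
    q=o['eef_pos']+R0@np.array([-.0022,0,.0015+s*.08]); pt(im,[[q[0]+.005*np.cos(t),q[1]+.005*np.sin(t),.006] for t in th],(255,0,255))
cv2.imwrite('pics/ov4.png',im)
E
```

```text
t: 7.93
eef_pos: [0.5936, -0.2096, 0.1021]
tool_rot: [-0.664, 0.665, 0.244, -0.241]
contact_force: [-0.0, 1.1, -2.2]
gripper_width: 0.265
linear [-0.0016, 0.0721, 0.0012] dr [0.15, -0.07, 0.23] | 0.072 0.3 t 7.9333
near_left [(0.87, [446.5, 189.7], [0.5241, -0.1396])]
near_right [(0.64, [283.6, 76.7], [0.5412, -0.2893]), (0.6, [174.4, 235.6], [0.6955, -0.2825])]
far_left []
far_right [(0.55, [200.8, 193.6], [0.6515, -0.2858])]
cap_left_top [(0.94, [517.7, 197.7], [0.5004, -0.1191])]
cap_right_top [(0.62, [261.5, 1.8], [0.5181, -0.3171])]
[ 0.5275 -0.1367]
[ 0.541  -0.2861]
[ 0.6377 -0.1338]
[ 0.6511 -0.2832]
```

View pics/ov4.png

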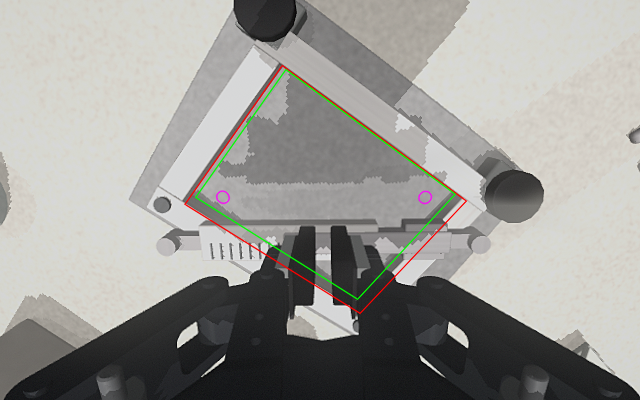

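```bash
python3 -m crank '[{"linear":[-0.001,0.03,0.001],"dr":[0,0,0],"hand":-1},{"linear":[-0.001,0.055,0.001],"dr":[0,0,0],"hand":-1},{"linear":[-0.001,0.068,0.001],"dr":[0,0,0],"hand":-1},{"linear":[-0.001,0.072,0.001],"dr":[0,0,0],"hand":-1},{"linear":[-0.001,0.074,0.001],"dr":[0,0,0],"hand":-1},{"linear":[-0.001,0.074,0.001],"dr":[0,0,0],"hand":-1},{"linear":[-0.001,0.074,0.001],"dr":[0,0,0],"hand":-1}]'
```

```text
t: 8.87
eef_pos: [0.5915, -0.2111, 0.0272]
tool_rot: [-0.664, 0.665, 0.243, -0.241]
contact_force: [0.5, -0.0, -2.6]
gripper_width: 0.264
```

```bash
python3 -m crank '[{"linear":[0,0.001,0],"dr":[0,0,0],"hand":-1},{"linear":[0,0.002,0],"dr":[0,0,0],"hand":-1},{"linear":[0,0.003,0],"dr":[0,0,0],"hand":-1},{"linear":[0,0.003,0],"dr":[0,0,0],"hand":-1}]'
python3 -m crank '[{"linear":[0,0.001,0],"dr":[0,0,0],"hand":-1},{"linear":[0,0.002,0],"dr":[0,0,0],"hand":-1},{"linear":[0,0.002,0],"dr":[0,0,0],"hand":-1}]'
```

```text
t: 9.2
eef_pos: [0.5904, -0.2109, 0.0232]
tool_rot: [-0.664, 0.664, 0.243, -0.242]
contact_force: [0.4, -0.9, -2.8]
gripper_width: 0.266
t: 9.45
eef_pos: [0.5906, -0.2109, 0.0221]
tool_rot: [-0.664, 0.664, 0.243, -0.242]
contact_force: [-3.4, 1.3, 7.1]
gripper_width: 0.268
```

```bash
python3 -m crank '[{"linear":[0,0,0],"dr":[0,0,0],"hand":-0.3},{"linear":[0,0,0],"dr":[0,0,0],"hand":-0.15},{"linear":[0,0,0],"dr":[0,0,0],"hand":0},{"linear":[0,0,0],"dr":[0,0,0],"hand":0.2},{"linear":[0,0,0],"dr":[0,0,0],"hand":0.4},{"linear":[0,0,0],"dr":[0,0,0],"hand":0.7},{"linear":[0,0,0],"dr":[0,0,0],"hand":1},{"linear":[0,0,0],"dr":[0,0,0],"hand":1},{"linear":[0,0,0],"dr":[0,0,0],"hand":1},{"linear":[0,0,0],"dr":[0,0,0],"hand":1}]'
python3 - <<'E'
from h import *
o=bot.get_obs(); im=bot.read_camera('wrist'); cv2.imwrite('pics/w5.png',im);c=cam('wrist',o)
for t in ['nib_fixed','nib_sliding']:
    print(t,[(round(d['score'],2),np.round(d['xy'],1).tolist(),onz(c,d['xy'],.006).round(4)[:2].tolist()) for d in bot.place_of('wrist',t)[:2]])
E
```

```text
t: 10.28
eef_pos: [0.5905, -0.2109, 0.0211]
tool_rot: [0.664, -0.664, -0.243, 0.242]
contact_force: [0.6, -0.2, 0.6]
gripper_width: 0.996
nib_fixed [(0.91, [140.3, 234.0], [0.6516, -0.2881])]
nib_sliding [(0.63, [494.9, 235.3], [0.5277, -0.1398])]
```

View pics/w5.png

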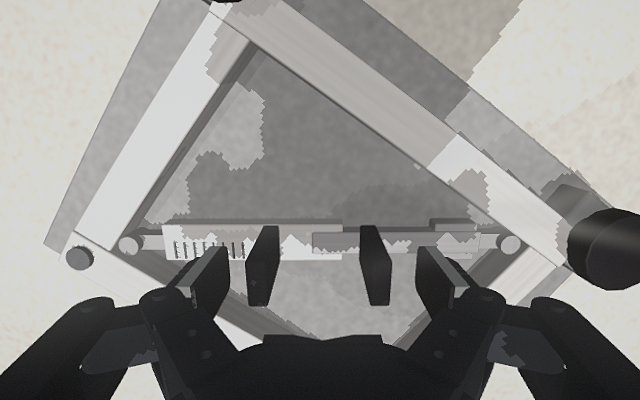

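```bash
python3 -m crank '[{"linear":[0,-0.004,0],"dr":[0,0,0],"hand":1},{"linear":[0,-0.004,0],"dr":[0,0,0],"hand":-1},{"linear":[0,-0.004,0],"dr":[0,0,0],"hand":-1},{"linear":[0,-0.004,0],"dr":[0,0,0],"hand":-1},{"linear":[0,-0.004,0],"dr":[0,0,0],"hand":-1},{"linear":[0,-0.004,0],"dr":[0,0,0],"hand":-1},{"linear":[0,-0.004,0],"dr":[0,0,0],"hand":-1},{"linear":[0,-0.004,0],"dr":[0,0,0],"hand":-1},{"linear":[0,-0.004,0],"dr":[0,0,0],"hand":-1},{"linear":[0,-0.004,0],"dr":[0,0,0],"hand":-1}]' 50
python3 -m crank '[{"linear":[0,-0.005,0],"dr":[0,0,0],"hand":-1},{"linear":[0,-0.015,0],"dr":[0,0,0],"hand":-1},{"linear":[0,-0.035,0],"dr":[0,0,0],"hand":-1},{"linear":[0,-0.06,0],"dr":[0,0,0],"hand":-1},{"linear":[0,-0.07,0],"dr":[0,0,0],"hand":-1},{"linear":[0,-0.07,0],"dr":[0,0,0],"hand":-1}]'
python3 - <<'E'
from h import *
diag(2,.10)
o=bot.get_obs(); im=bot.read_camera('wrist'); cv2.imwrite('pics/w6.png',im)
for t in ['nib_fixed','nib_sliding']:
    print(t,[(round(d['score'],2),np.round(d['xy'],1).tolist()) for d in bot.place_of('wrist',t)[:2]])
E
```

```text
t: 11.27
eef_pos: [0.5951, -0.2141, 0.0288]
tool_rot: [-0.662, 0.667, 0.245, -0.238]
contact_force: [3.3, -5.3, 14.5]
gripper_width: 0.267
t: 11.77
eef_pos: [0.5917, -0.211, 0.0975]
tool_rot: [-0.664, 0.665, 0.244, -0.24]
contact_force: [0.4, 0.8, -3.0]
gripper_width: 0.264
linear [-0.0019, -0.0025, -0.0002] dr [0.04, 72.47, 0.33] | 0.003 72.5 t 11.7667
nib_fixed []
nib_sliding [(0.67, [462.4, 229.3])]
```

```bash
python3 -m crank '[{"linear":[-0.002,0,0],"dr":[0,65,0],"hand":-1},{"linear":[-0.002,0,0],"dr":[0,65,0],"hand":-1},{"linear":[-0.002,0,0],"dr":[0,65,0],"hand":-1},{"linear":[-0.002,0,0],"dr":[0,65,0],"hand":-1},{"linear":[-0.002,0,0],"dr":[0,65,0],"hand":-1},{"linear":[-0.002,0,0],"dr":[0,65,0],"hand":-1},{"linear":[-0.002,0,0],"dr":[0,65,0],"hand":-1},{"linear":[-0.002,0,0],"dr":[0,65,0],"hand":-1},{"linear":[-0.002,0,0],"dr":[0,65,0],"hand":-1},{"linear":[-0.002,0,0],"dr":[0,65,0],"hand":-1}]'
python3 -m crank '[{"linear":[0,0,0],"dr":[0,7.5,0],"hand":-1},{"linear":[0,0,0],"dr":[0,7.5,0],"hand":-1},{"linear":[0,0,0],"dr":[0,7.5,0],"hand":-1},{"linear":[0,0,0],"dr":[0,7.5,0],"hand":-1}]'
python3 - <<'E'
from h import *
diag(2,.03)
o=bot.get_obs(); im=bot.read_camera('wrist');c=cam('wrist',o)
for t,z in [('near_left',.006),('near_right',.006),('far_left',.006),('far_right',.006),('cap_left_top',.048),('cap_right_top',.048)]:
    print(t,[(round(d['score'],2),np.round(d['xy'],1).tolist(),onz(c,d['xy'],z).round(4)[:2].tolist()) for d in bot.place_of('wrist',t)[:2]])
def pt(im,P,col): cv2.polylines(im,[(proj(c,np.array(P))*8).round().astype(int)],True,col,1,cv2.LINE_AA,3)
for z,col in [(.026,(0,0,255)),(.006,(0,255,0))]: pt(im,[[*F2W(a,b),z] for a,b in [(-.06,.08),(-.06,-.08),(.06,-.08+S),(.06,.08+S)]],col)
R0=rot(o['tool_rot']).as_matrix();th=np.linspace(0,6.28,16)
for s in(-1,1):
  for z in (.006,o['eef_pos'][2]-.002):
    q=o['eef_pos']+R0@np.array([-.0022,0,.0015+s*.08]); pt(im,[[q[0]+.005*np.cos(t),q[1]+.005*np.sin(t),z] for t in th],(255,0,255))
cv2.imwrite('pics/ov7.png',im)
E
```

```text
t: 12.75
eef_pos: [0.5876, -0.2116, 0.0931]
tool_rot: [0.69, -0.69, 0.155, -0.153]
contact_force: [-0.3, -0.6, -2.1]
gripper_width: 0.268
t: 13.08
eef_pos: [0.5884, -0.2121, 0.0943]
tool_rot: [0.68, -0.679, 0.196, -0.196]
contact_force: [-0.4, 0.2, -1.4]
gripper_width: 0.26
linear [0.0019, 0.0643, 0.0007] dr [-0.05, 0.22, -0.01] | 0.064 0.2 t 13.0833
near_left []
near_right [(0.91, [205.6, 206.0], [0.5422, -0.2883])]
far_left [(0.61, [438.5, 205.9], [0.6379, -0.136])]
far_right [(0.57, [285.8, 310.8], [0.6523, -0.2878])]
cap_left_top [(0.94, [385.2, 5.4], [0.5018, -0.1161]), (0.43, [363.3, 81.3], [0.5294, -0.1462])]
cap_right_top [(0.65, [129.7, 215.5], [0.5191, -0.3137])]
```

View pics/ov7.png

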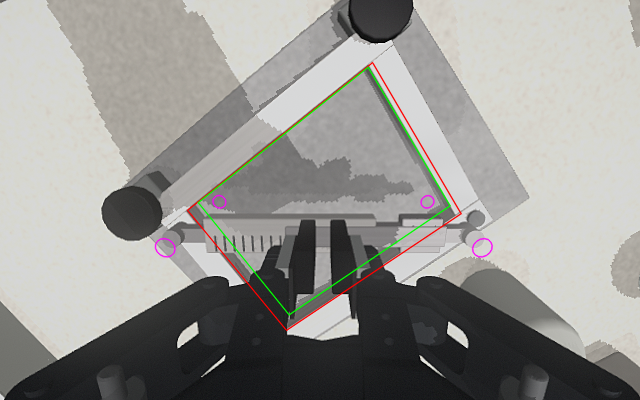

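```bash
python3 -m crank '[{"linear":[0.002,0.03,0],"dr":[0,0,0],"hand":-1},{"linear":[0.002,0.055,0],"dr":[0,0,0],"hand":-1},{"linear":[0.002,0.062,0],"dr":[0,0,0],"hand":-1},{"linear":[0.002,0.064,0],"dr":[0,0,0],"hand":-1},{"linear":[0.002,0.066,0],"dr":[0,0,0],"hand":-1},{"linear":[0.002,0.067,0],"dr":[0,0,0],"hand":-1},{"linear":[0.002,0.067,0],"dr":[0,0,0],"hand":-1}]'
python3 -m crank '[{"linear":[0,0.001,0],"dr":[0,0,0],"hand":-1},{"linear":[0,0.002,0],"dr":[0,0,0],"hand":-1},{"linear":[0,0.002,0],"dr":[0,0,0],"hand":-1}]'
```

```text
t: 14.02
eef_pos: [0.5914, -0.2135, 0.0292]
tool_rot: [0.679, -0.679, 0.196, -0.199]
contact_force: [-0.3, -0.1, -2.0]
gripper_width: 0.266
t: 14.27
eef_pos: [0.5915, -0.2136, 0.0288]
tool_rot: [0.679, -0.679, 0.196, -0.199]
contact_force: [-4.5, 2.1, 14.1]
gripper_width: 0.261
```

```bash
python3 -m crank '[{"linear":[0,0,0],"dr":[0,0,0],"hand":-0.3},{"linear":[0,0,0],"dr":[0,0,0],"hand":-0.15},{"linear":[0,0,0],"dr":[0,0,0],"hand":0},{"linear":[0,0,0],"dr":[0,0,0],"hand":0.2},{"linear":[0,0,0],"dr":[0,0,0],"hand":0.4},{"linear":[0,0,0],"dr":[0,0,0],"hand":0.7},{"linear":[0,0,0],"dr":[0,0,0],"hand":1},{"linear":[0,0,0],"dr":[0,0,0],"hand":1},{"linear":[0,0,0],"dr":[0,0,0],"hand":1},{"linear":[0,0,0],"dr":[0,0,0],"hand":1}]'
python3 -m crank '[{"linear":[0,0.003,0],"dr":[0,0,0],"hand":1},{"linear":[0,-0.03,0],"dr":[0,0,0],"hand":1},{"linear":[0,-0.065,0],"dr":[0,0,0],"hand":1},{"linear":[0,-0.1,0],"dr":[0,0,0],"hand":1},{"linear":[0,-0.1,0],"dr":[0,0,0],"hand":1},{"linear":[0,-0.1,0],"dr":[0,0,0],"hand":1}]'
python3 - <<'E'
from h import *
o=bot.get_obs(); im=bot.read_camera('wrist'); cv2.imwrite('pics/w8.png',im);c=cam('wrist',o)
for t,z in [('nib_fixed',.006),('nib_sliding',.006),('cap_left_top',.048),('cap_right_top',.048)]:
    print(t,[(round(d['score'],2),np.round(d['xy'],1).tolist(),onz(c,d['xy'],z).round(4)[:2].tolist()) for d in bot.place_of('wrist',t)[:2]])
E
```

```text
t: 15.1
eef_pos: [0.5905, -0.2132, 0.0259]
tool_rot: [0.679, -0.679, 0.197, -0.198]
contact_force: [0.5, -0.6, -0.4]
gripper_width: 0.999
t: 15.6
eef_pos: [0.592, -0.2138, 0.1283]
tool_rot: [0.679, -0.678, 0.195, -0.2]
contact_force: [0.1, 0.2, -0.3]
gripper_width: 0.999
nib_fixed [(0.95, [217.6, 187.1], [0.5396, -0.287])]
nib_sliding [(0.69, [420.8, 189.7], [0.6367, -0.1388])]
cap_left_top [(0.83, [370.8, 14.7], [0.5008, -0.1176]), (0.19, [467.1, 267.1], [0.6968, -0.1428])]
cap_right_top [(0.83, [153.6, 198.0], [0.5197, -0.3152])]
```

View pics/w8.png

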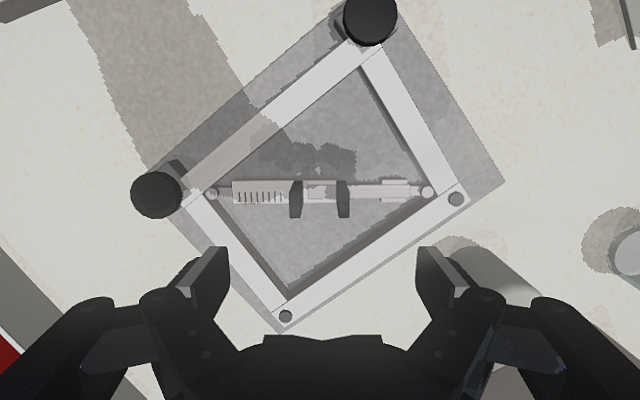

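```bash
python3 -c "
from h import *
o=bot.get_obs(); goal([.5005,-.116,.075],rot(o['tool_rot']).as_matrix())"
```

```text
linear [-0.1269, 0.0496, 0.0341] dr [0.0, 0.0, 0.0] | 0.14 0.0 t 15.85
```

```bash
python3 -m crank '[{"linear":[-0.04,0,0.011],"dr":[0,0,0],"hand":-1},{"linear":[-0.08,0,0.022],"dr":[0,0,0],"hand":-1},{"linear":[-0.127,0,0.034],"dr":[0,0,0],"hand":-1},{"linear":[-0.127,0,0.034],"dr":[0,0,0],"hand":-1},{"linear":[-0.127,0.02,0.034],"dr":[0,0,0],"hand":-1},{"linear":[-0.127,0.05,0.034],"dr":[0,0,0],"hand":-1},{"linear":[-0.127,0.05,0.034],"dr":[0,0,0],"hand":-1},{"linear":[-0.127,0.05,0.034],"dr":[0,0,0],"hand":-1},{"linear":[-0.127,0.05,0.034],"dr":[0,0,0],"hand":-1}]'
python3 - <<'E'
from h import *
o=bot.get_obs(); goal([.5005,-.116,.052],rot(o['tool_rot']).as_matrix())
im=bot.read_camera('wrist'); cv2.imwrite('pics/w9.png',im);c=cam('wrist',o)
for t,z in [('cap_left_top',.048)]:
    print(t,[(round(d['score'],2),np.round(d['xy'],1).tolist(),onz(c,d['xy'],z).round(4)[:2].tolist()) for d in bot.place_of('wrist',t)[:2]])
E
```

```text
t: 16.6
eef_pos: [0.5018, -0.1168, 0.0763]
tool_rot: [0.679, -0.679, 0.197, -0.198]
contact_force: [0.9, 0.6, 0.3]
gripper_width: -0.0
linear [-0.0015, 0.0243, -0.0001] dr [0.0, 0.0, 0.0] | 0.024 0.0 t 16.6
cap_left_top [(0.82, [320.6, 230.1], [0.5004, -0.1159])]
```

View pics/w9.png

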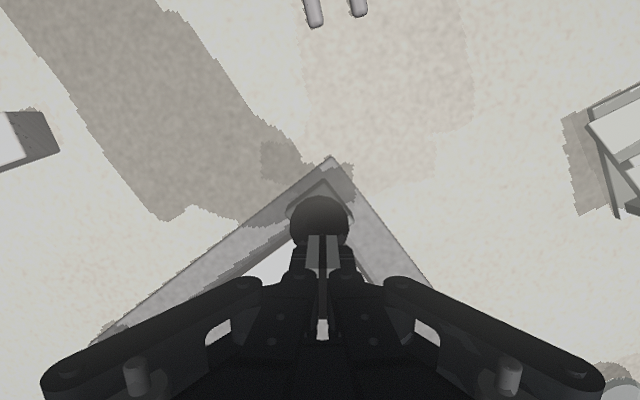

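```bash
python3 -m crank '[{"linear":[-0.001,0.018,0],"dr":[0,0,0],"hand":-1},{"linear":[-0.001,0.024,0],"dr":[0,0,0],"hand":-1},{"linear":[-0.001,0.028,0],"dr":[0,0,0],"hand":-1},{"linear":[-0.001,0.031,0],"dr":[0,0,0],"hand":-1},{"linear":[-0.001,0.033,0],"dr":[0,0,0],"hand":-1},{"linear":[-0.001,0.035,0],"dr":[0,0,0],"hand":-1},{"linear":[-0.001,0.037,0],"dr":[0,0,0],"hand":-1},{"linear":[-0.001,0.038,0],"dr":[0,0,0],"hand":-1},{"linear":[-0.001,0.039,0],"dr":[0,0,0],"hand":-1},{"linear":[-0.001,0.039,0],"dr":[0,0,0],"hand":-1}]'
python3 -m crank '[{"linear":[0,0.001,0],"dr":[0,0,0],"hand":-1},{"linear":[0,0.002,0],"dr":[0,0,0],"hand":-1},{"linear":[0,0.002,0],"dr":[0,0,0],"hand":-1}]'
```

```text
t: 17.53
eef_pos: [0.5009, -0.116, 0.038]
tool_rot: [0.679, -0.678, 0.197, -0.198]
contact_force: [-3.1, 0.4, 9.8]
gripper_width: 0.003
t: 17.78
eef_pos: [0.5009, -0.116, 0.0378]
tool_rot: [0.679, -0.678, 0.197, -0.198]
contact_force: [-9.8, 2.5, 31.0]
gripper_width: -0.0
```

```bash
python3 -m crank '[{"linear":[0,-0.01,0],"dr":[0,0,0],"hand":-1},{"linear":[0,-0.04,0],"dr":[0,0,0],"hand":-1},{"linear":[0,-0.08,0],"dr":[0,0,0],"hand":-1},{"linear":[0,-0.12,0],"dr":[0,0,0],"hand":-1},{"linear":[0.05,-0.15,0.04],"dr":[0,0,0],"hand":-1},{"linear":[0.09,-0.17,0.06],"dr":[0,0,0],"hand":-1},{"linear":[0.12,-0.17,0.06],"dr":[0,0,0],"hand":-1},{"linear":[0.12,-0.17,0.06],"dr":[0,0,0],"hand":-1},{"linear":[0.12,-0.17,0.06],"dr":[0,0,0],"hand":-1}]'
python3 - <<'E'
from h import *
o=bot.get_obs(); im=bot.read_camera('wrist');c=cam('wrist',o); s=bot.read_camera('side'); 
for t,z in [('nib_fixed',.006),('nib_sliding',.006),('cap_left_top',.038),('cap_right_top',.048)]:
    print(t,[(round(d['score'],2),np.round(d['xy'],1).tolist(),onz(c,d['xy'],z).round(4)[:2].tolist()) for d in bot.place_of('wrist',t)[:2]])
cv2.imwrite('pics/f1.png',np.vstack([cv2.resize(im,(560,350)),cv2.resize(s[230:400,240:460],(324,250),interpolation=3) if 0 else cv2.copyMakeBorder(cv2.resize(s[230:400,240:460],(324,250),interpolation=3),0,0,0,236,0)]))
E
```

```text
t: 18.53
eef_pos: [0.6387, -0.1309, 0.2073]
tool_rot: [0.679, -0.678, 0.195, -0.2]
contact_force: [-0.1, 0.3, -0.0]
gripper_width: -0.002
nib_fixed [(0.93, [154.9, 176.0], [0.5392, -0.2893]), (0.33, [317.9, 177.1], [0.6391, -0.1351])]
nib_sliding [(0.67, [313.2, 176.4], [0.6356, -0.1391]), (0.45, [318.5, 176.3], [0.6387, -0.1341])]
cap_left_top [(0.81, [254.8, 47.4], [0.5004, -0.1147])]
cap_right_top [(0.93, [101.6, 180.5], [0.5184, -0.3144])]
```

```bash
python3 -c "
from station import bot
print(bot.hand_in())"
```

```text
the job is handed in; nothing more can be done
None
```

I measured both diagonals with the rule, left it in the second one, pressed the left cap fully down and handed the job in at about 19 s.

- **Diagonals:** From the wrist images, near left to far right measured about 193 mm. Near right to far left measured 177–178 mm, so the first is longer by about 15 mm. The measurements are good to a few millimetres, and the far rail looks shifted about 7–10 mm to the right, which agrees.
- **Cap:** I pressed the left cap until it stopped hard, with the fingertip at 37.8 mm and 31 N on the wrist. I did not touch the right cap.
- **Last check:** After I withdrew, the rule's nibs were still found at the near right and far left corners, with nothing touching the robot.
- **Not checked:** I had used all 12 views, so I could not look at the final picture. I did not re-measure the frame or the bottle, jar and beaker at the end. No force above 31 N showed in any reading, including while the rule was in the frame.

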